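# Spin the sample turntable and brake it on the mark

## Task

Check that the sample turntable runs free: with closed fingertips, flick it by pushing one of its two amber vials so that it spins on by itself anticlockwise (seen from above), and let its red mark go by the yellow pointer once with nothing touching it. On the next round or a later one, as the mark comes up to the pointer, brake the disc with a light fingertip on its rim face (not down to the stop of its sprung spindle), so that the mark comes to rest at the pointer. Touch the turntable at no other moment between flick and braking, then let go so that it stays there; grasp nothing and leave the bottles, jars, meter and beaker where they stand.

Things in the scene. Friction and masses are not known exactly. Their poses are not given: they have to be found in the camera images.
- turntable: the turntable's white housing, fixed to the bench, 160 x 160 x 34 mm; origin at the centre of its underside, on the disc's axis. Its +x points to the yellow pointer: a post 22 mm wide, 136 to 150 mm from the axis, 62 mm high, with a yellow cone at its top that points at the axis (cone tip 114 mm from the axis, 64 mm above the bench, cone top at 76 mm). All that it carries (disc, vials, pointer) counts as the turntable
- axis (a point): centre of the disc's top face, on the vertical axis, 64 mm above the bench, fixed to the housing. The disc is bare metal, 220 mm across and 8 mm thick; its top face is flat and free from 66 mm to 110 mm radius (the place to brake); a hub 30 mm across and 16 mm high stands at its centre
- index (a point): the place in front of the pointer where the mark must stop: 100 mm from the axis, at the height of the disc's top face, fixed to the housing
- mark (a point): point on the red mark, on the disc's top face 100 mm from the axis; turns with the disc. The mark is a flat red radial bar 14 mm wide, from 72 to 110 mm radius, and continues down the rim
- vial_a (a point): centre of the top of one of the two amber vials with black caps, fixed to the disc 52 mm from its axis, 90 degrees anticlockwise of the mark; 26 mm across, its top 48 mm above the disc's top face (112 mm above the bench)
- vial_b (a point): the same for the other vial, 90 degrees clockwise of the mark. After the flick it comes round to where the finger was: get out of its way in time
- platter (a joint): turn of the disc about the vertical axis in rad, positive anticlockwise seen from above, counted without wrapping; 0, 2 pi, 4 pi .. are the mark at the pointer; it starts between -5.6 and -2.2. The disc runs almost freely: it loses only some 0.03 to 0.1 rad/s of speed per second, and fingertip friction stops it almost at once
- spindle (a joint): how far the disc is pressed down on its sprung spindle, in m: 0 up, stop at 0.014. The first movement takes about 1 to 4 N, then about 1 N more per mm
- dropper_a: bystander, loose: amber dropper bottle, 38 mm across, 85 mm tall; origin at the centre of its underside
- dropper_b: bystander, loose: amber dropper bottle, 32 mm across, 70 mm tall; origin at the centre of its underside
- white_bottle: bystander, loose: small white capped bottle, 40 mm across, 65 mm tall; origin at the centre of its underside
- jar_a: bystander, loose: white jar with red screw cap, 74 mm across, 123 mm tall; origin at the centre of its underside
- jar_b: bystander, loose: white jar with red screw cap, 74 mm across, 123 mm tall; origin at the centre of its underside
- meter: bystander, loose: black hand-held meter lying flat, 190 x 85 x 34 mm, long side along its x; origin at the centre of its underside
- beaker: bystander, loose: clear open beaker, 68 mm across, 85 mm tall; origin at the centre of its underside

How it is judged:
On the way, in this order (a step that is already met when the one before it is completed fails the run):
1. the disc spins anticlockwise by itself (over 0.6 rad/s), nothing touching the turntable (velocity of joint platter above 0.6 rad/s and contact force between turntable and anything else below 0.05 N), for 0.2 s.
2. the mark has gone by the pointer once, the disc still turning free (value of joint platter above 0.8 rad and velocity of joint platter above 0.1 rad/s and contact force between turntable and anything else below 0.05 N), for 0.1 s.
3. a fingertip holds the disc still with the mark within 14 mm of its place at the pointer, after at least one more round (value of joint platter above 5.5 rad and horizontal distance between mark and index below 0.014 m and contact force between turntable and the fingers above 0.3 N and velocity of joint platter between -0.05 and 0.05 rad/s), for 0.1 s.
At the end, for the whole second after the job is handed in: The disc rests, untouched (under 0.05 rad/s), with the red mark within 14 mm of its place in front of the pointer, at least one more round after it first went by; all bystanders upright and within 20 mm of where they stood (horizontal distance between mark and index below 0.014 m and value of joint platter above 5.5 rad and contact force between turntable and anything else below 0.05 N and velocity of joint platter between -0.05 and 0.05 rad/s and distance of each of dropper_a, dropper_b, white_bottle, jar_a, jar_b, meter, beaker from where it was at the start of the episode below 0.02 m and angle between each of dropper_a, dropper_b, white_bottle, jar_a, jar_b, meter, beaker's own z axis and vertical below 0.2 rad).
It fails at once if the turntable touched between flick and braking: from just before the mark first goes by the pointer until it comes round again, or later with the mark more than 65 mm from its place (contact force between turntable and anything else above 0.3 N and value of joint platter above -0.3 rad and (value of joint platter below 5.5 rad or horizontal distance between mark and index above 0.065 m)).
It fails at once if the disc pressed down hard, more than 12 mm, onto the stop of its spindle (value of joint spindle above 0.012 m).
It fails at once if a bystander pushed, carried or lifted from its place by more than 30 mm (distance of any of dropper_a, dropper_b, white_bottle, jar_a, jar_b, meter, beaker from where it was at the start of the episode above 0.03 m).
It also fails if it takes over 70 s, if anything falls off the work surface, if the arm or the gripper's body presses on something with over 40 N, if the wrist force passes 120 N, or if a joint passes its speed limit or range.

## Robot

A 6-joint arm with a two-finger parallel gripper is mounted at the origin on the work surface. World frame = base frame: x ahead of the robot, y to its left, z up, the work surface at z = 0. Lengths are in m, angles in rad, forces in N, time in s.
With the tool pointing down it reaches from about 0.25 to 0.725 m from the base axis. Payload 4 kg.
Tool frame: the origin (TCP) lies on the centre line of the jaws, within the pads' length; the fingertips stand ahead of it and the grasp point (between the pads) lies 11 mm behind it (bot.tip_extent is the z of the fingertips in the tool frame, in m); z points along the fingers, y is the direction in which the jaws open and shut (so a half turn about z gives the same grasp; the last joint's range is limited). The gripper opens to 85 mm and grips with 20 to 120 N. Pads are 22 mm wide; open, the fingers measure 114 mm over their backs; the gripper's body (76 mm by 85 mm) begins 54 mm behind the grasp point. The pads swing forward as they close: fully open they stand 13 mm farther back than shut.
Start: joints at [-1.208, 0.241, 0.005, 1.335, 0, 1.571], TCP at [0.177, -0.467, 0.239] pointing down, gripper open.
Joint ranges: [-2.72, 2.72], [-1.05, 1.87], [-1.09, 1.28], [-1.99, 2.15], [-1.42, 1.44], [-3.14, 3.14]. Speed limits (rad/s): [2.79, 2.79, 3.14, 3.14, 3.14, 3.14].

## Interface

Orientations are given as a unit quaternion [x, y, z, w].
In Python, from workcell import bot gives the robot as it stands.
- The arm moves only by the shell command python3 -m jog 'ROWS'. ROWS is JSON, a list that holds one entry, the list of rows, each a list of 7 numbers: the shift along the world's x, y, z in m, then the turn, a rotation vector about the world's x, y, z in degrees, then the closure in counts, from 0 (fully open) to 255 (shut). In form: [[[tx, ty, tz, ax, ay, az, fingers], ...]]. A call has 1 to 10 rows; each row is the pose to reach, as a shift and turn from the pose commanded when the call began; what a row does not reach only later rows make up. A row lasts 1/12 s, in which the tool goes at most 41.7 mm and 7.16 degrees, less where a joint would pass 70% of its speed; a pose out of reach is approached as far as the arm can. A call with a gripper value outside its range is refused whole. The fingers move at their own pace and stop on an object; the grip force is fixed at half the most. Time passes only in rows, so rows that repeat a pose let the fingers close. It gives the time, the measured TCP pose, the force and the opening at its end, in the units of the state.
- bot.get_obs(): the state, without advancing time (a new reading comes with each control period).
- bot.camera(name): name is "side" or "top"; returns the picture (384x512x3 uint8, blue, green, red); there is no depth.
- bot.camera_model(name): a dict with "K" (3x3 intrinsics, pixels), "k1" (the pictures are not rectified: a ray, as slopes to the right and down, at radius r is drawn at 1 + k1 r^2 times it, then the intrinsics apply), "T" (4x4, takes a point from camera to world coordinates). Camera axes: x right, y down, z forward; pixel columns grow to the right and rows downward; lengths in m; the calibration is good to about 2 mm. A picture is of the moment at which its call begins. camera_model takes no time and is no camera call.
- bot.job_done(): hands the job in, once; it reports no verdict.
The state is a dict: "clock": time; "joint_pos": joint angles; "joint_vel": joint speeds; "tau": joint torques, N m; "eef_pos": TCP position; "tool_rot": TCP orientation; "ft_force": force on the tool from outside, world axes, zero at the start; "ft_torque": the same for the moment, N m; "grip_width": finger opening in m.
Only numpy, scipy, OpenCV 4.12 (cv2) and the standard library are available. Lean on these libraries where they do the work, as an engineer would, in place of code of your own. Each camera call takes 0.05 s, during which the arm holds its last target. There are 200 camera calls.

## Working session

There is one attempt and no reset: what is moved stays moved. The work goes in short steps, Python scripts to look and compute and a shell command to move; the robot and the scene stay as the last step left them, time stands still between calls to the robot, and variables do not carry over. Pictures are saved under pics/ and viewed, about 8 in all and at most 12, crops included, and the job is handed in when it is done.

```bash
mkdir -p pics; ls; cat > h.py <<'E'
import numpy as np, cv2
from workcell import bot
def ray(name,u,v):
    m=bot.camera_model(name);K=np.array(m["K"]);T=np.array(m["T"]);k=m["k1"]
    d=np.array([(u-K[0,2])/K[0,0],(v-K[1,2])/K[1,1]]);s=d.copy()
    for _ in range(30): s=d/(1+k*(s@s))
    return T[:3,3],T[:3,:3]@np.array([s[0],s[1],1])
def onz(name,u,v,z):
    o,d=ray(name,u,v);return o+d*(z-o[2])/d[2]
def proj(name,p):
    m=bot.camera_model(name);K=np.array(m["K"]);T=np.array(m["T"]);k=m["k1"]
    c=T[:3,:3].T@(np.array(p)-T[:3,3]);s=c[:2]/c[2];s=s*(1+k*(s@s))
    return K[0,0]*s[0]+K[0,2],K[1,1]*s[1]+K[1,2]
E
python3 - <<'E'
from h import *
o=bot.get_obs();print({k:np.round(v,3) for k,v in o.items()},bot.tip_extent)
a=bot.camera("top");b=bot.camera("side")
cv2.imwrite("pics/t0.png",a);cv2.imwrite("pics/s0.png",b)
for n in("top","side"):m=bot.camera_model(n);print(m["k1"],np.round(m["T"],3))
E
```

```text
pics
{'clock': np.float64(0.0), 'joint_pos': array([-1.208,  0.241,  0.004,  1.335,  0.   ,  1.571]), 'joint_vel': array([ 0.   , -0.001,  0.001,  0.   ,  0.001, -0.002]), 'tau': array([ 1.0000e-03, -3.7232e+01,  2.5241e+01,  1.7000e-02,  0.0000e+00,
        0.0000e+00]), 'eef_pos': array([ 0.177, -0.467,  0.238]), 'tool_rot': array([ 0.984,  0.18 , -0.   , -0.001]), 'ft_force': array([-0.135,  1.36 ,  1.084]), 'ft_torque': array([0.026, 0.065, 0.047]), 'grip_width': np.float64(0.086)} 0.008
-0.012038154209428458 [[-0.002 -0.987  0.162  0.372]
 [-1.     0.003  0.005 -0.017]
 [-0.005 -0.162 -0.987  1.279]
 [ 0.     0.     0.     1.   ]]
-0.030921014961587685 [[-0.956 -0.192  0.224  0.336]
 [-0.295  0.618 -0.729  0.752]
 [ 0.002 -0.762 -0.647  0.774]
 [ 0.     0.     0.     1.   ]]
```

View pics/t0.png

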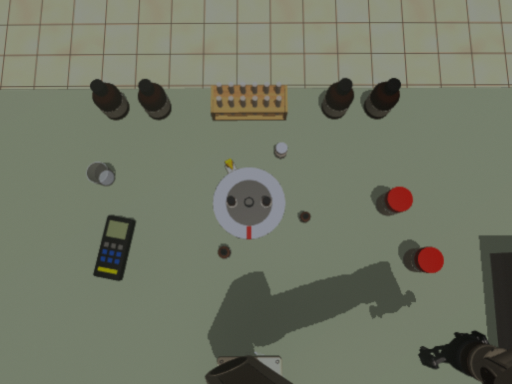

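View pics/s0.png

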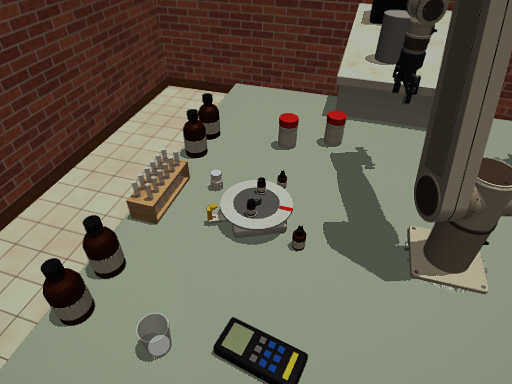

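The top view shows the disc centred near (249,203), the mark at (249,232), the pointer at (230,162), the vials at (232,201) and (266,201), and the droppers at (305,216) and (224,252). The side view agrees with this. Next I'll measure these points.

```bash
cat >> h.py <<'E'
def blob(m,box):
    x0,y0,x1,y1=box;k=np.zeros_like(m);k[y0:y1,x0:x1]=m[y0:y1,x0:x1]
    ys,xs=np.nonzero(k);return (xs.mean(),ys.mean(),len(xs)) if len(xs) else None
E
python3 - <<'E'
from h import *
a=cv2.imread("pics/t0.png");b=cv2.imread("pics/s0.png")
hsv=cv2.cvtColor(a,cv2.COLOR_BGR2HSV);H,S,V=cv2.split(hsv)
red=(((H<8)|(H>172))&(S>150)&(V>90)).astype(np.uint8)
yel=((H>18)&(H<35)&(S>150)&(V>100)).astype(np.uint8)
r=blob(red,(200,150,300,250));y=blob(yel,(215,145,250,180));print(r,y)
bright=((S<60)&(V>110)).astype(np.uint8);bright[:150]=0
k=np.zeros_like(bright);k[160:245,208:292]=bright[160:245,208:292]
c,_=cv2.findContours(k,cv2.RETR_EXTERNAL,cv2.CHAIN_APPROX_NONE);c=max(c,key=cv2.contourArea)
h=cv2.convexHull(c);e=cv2.fitEllipse(h);print("ell",e)
C=onz("top",*e[0],.064);print("axis",C)
L=onz("top",e[0][0]-e[1][0]/2,e[0][1],.064);print("R",np.linalg.norm(C-L), onz("top",*onz("top",1,1,0)[:2],0) is None)
R=onz("top",*r[:2],.064);Y=onz("top",*y[:2],.066)
print("mark",R,np.linalg.norm((R-C)[:2]),np.degrees(np.arctan2(*(R-C)[1::-1])))
print("cone",Y,np.linalg.norm((Y-C)[:2]),np.degrees(np.arctan2(*(Y-C)[1::-1])))
dark=(V<60).astype(np.uint8)
for n,bx in dict(va=(224,192,240,210),vb=(259,192,275,210),hub=(243,196,256,210),da=(298,208,314,224),db=(216,244,233,260)).items():
    q=blob(dark,bx);p=onz("top",*q[:2],.112 if n[0]=='v' else .08);print(n,q,p.round(4),np.linalg.norm((p-C)[:2]))
cv2.imwrite("pics/z.png",np.hstack([cv2.resize(a[140:265,200:325],None,fx=3.2,fy=3.2,interpolation=cv2.INTER_CUBIC),cv2.resize(b[160:260,195:320],(400,320),interpolation=cv2.INTER_CUBIC)[:320] if 0 else cv2.resize(b[155:280,195:320],(400,400),interpolation=cv2.INTER_CUBIC)]))
E
```

```text
(np.float64(248.56521739130434), np.float64(232.5), 46) (np.float64(228.85714285714286), np.float64(162.78571428571428), 42)Traceback (most recent call last):
  File "<stdin>", line 10, in <module>
cv2.error: OpenCV(4.12.0) /io/opencv/modules/imgproc/src/shapedescr.cpp:361: error: (-201:Incorrect size of input array) There should be at least 5 points to fit the ellipse in function 'fitEllipseNoDirect'
```

```bash
python3 - <<'E'
from h import *
a=cv2.imread("pics/t0.png");b=cv2.imread("pics/s0.png")
hsv=cv2.cvtColor(a,cv2.COLOR_BGR2HSV);H,S,V=cv2.split(hsv)
for p in [(249,180),(225,225),(220,203),(249,190),(210,240),(280,203)]: print(p,hsv[p[1],p[0]],end=' ')
bg=hsv[240,270]
d=cv2.absdiff(a,np.full_like(a,a[250,270])).max(2)
bright=((H>100)&(H<150)&(V>100)).astype(np.uint8)
k=np.zeros_like(bright);k[160:245,208:292]=bright[160:245,208:292]
c,_=cv2.findContours(k,cv2.RETR_EXTERNAL,cv2.CHAIN_APPROX_NONE)
print(len(c))
if c:
  c=max(c,key=cv2.contourArea);h=cv2.convexHull(c);e=cv2.fitEllipse(h);print("ell",e)
  C=onz("top",*e[0],.064);print("axis",C,np.linalg.norm(C-onz("top",e[0][0]-e[1][0]/2,e[0][1],.064)))
  R=onz("top",248.57,232.5,.064);Y=onz("top",228.86,162.8,.066)
  for n,P in(("mark",R),("cone",Y)): print(n,P,np.linalg.norm((P-C)[:2]),np.degrees(np.arctan2(P[1]-C[1],P[0]-C[0])))
  dark=(V<60).astype(np.uint8)
  for n,bx in dict(va=(224,192,240,210),vb=(259,192,275,210),hub=(243,196,256,210),da=(298,208,314,224),db=(216,244,233,260)).items():
    q=blob(dark,bx)
    if q: p=onz("top",*q[:2],.112 if n[0]=='v' else .08);print(n,q,p.round(4),np.linalg.norm((p-C)[:2]))
cv2.imwrite("pics/z.png",np.hstack([cv2.resize(a[140:265,200:325],(400,400),interpolation=cv2.INTER_CUBIC),cv2.resize(b[155:280,195:320],(400,400),interpolation=cv2.INTER_CUBIC)]))
E
```

```text
(249, 180) [  0   0 101] (225, 225) [111  22 152] (220, 203) [111  22 152] (249, 190) [20 18 86] (210, 240) [ 44  39 125] (280, 203) [110  20 151] 1
ell ((248.55946350097656, 202.64767456054688), (70.83000946044922, 71.31907653808594), 99.77337646484375)
axis [ 0.5502582  -0.00062719  0.064     ] 0.10709180440603339
mark [ 0.46015907 -0.0006078   0.064     ] 0.0900991267647911 179.987675496155
cone [0.67364307 0.05970563 0.066     ] 0.13734582148581592 26.057736734927683
va (np.float64(230.81666666666666), np.float64(200.08333333333334), 60) [0.5509 0.0503 0.112 ] 0.05092417296560264
vb (np.float64(265.8448275862069), np.float64(200.39655172413794), 58) [ 0.5497 -0.0515  0.112 ] 0.050860344097203
hub (np.float64(249.4090909090909), np.float64(203.63636363636363), 22) [ 0.5449 -0.0034  0.08  ] 0.006001679261899854
da (np.float64(304.03333333333336), np.float64(215.96666666666667), 60) [ 0.5076 -0.1653  0.08  ] 0.17011674247831704
db (np.float64(223.32203389830508), np.float64(251.10169491525423), 59) [0.4048 0.0731 0.08  ] 0.16310538856212703
```

View pics/z.png

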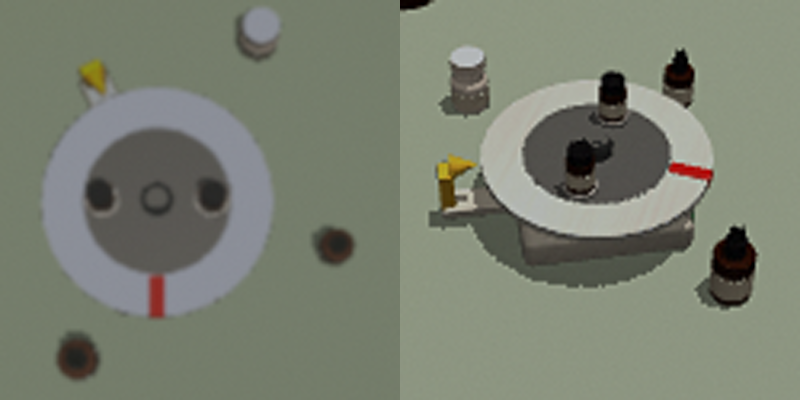

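The axis is at (0.550,-0.001), with the mark at 180° and the pointer at about 26°, so the platter reads about -3.6. The given sizes check out: vial radius measured 51 mm against 52, disc radius 107 against 110. vial_a is on the -y side, so I'll push it in +x. I'll travel high with the fingers closed.

```bash
python3 -m jog '[[[0.03,0.035,0,0,0,-7,255],[0.055,0.068,0,0,0,-14,255],[0.08,0.1,0,0,0,-20.7,255],[0.105,0.13,0,0,0,-20.7,255],[0.13,0.16,0,0,0,-20.7,255],[0.155,0.19,0,0,0,-20.7,255],[0.18,0.22,0,0,0,-20.7,255],[0.205,0.25,0,0,0,-20.7,255],[0.23,0.28,0,0,0,-20.7,255],[0.255,0.31,0,0,0,-20.7,255]]]'
python3 -m jog '[[[0.025,0.035,0,0,0,0,255],[0.05,0.07,0,0,0,0,255],[0.072,0.095,0,0,0,0,255],[0.077,0.104,-0.01,0,0,0,255],[0.077,0.104,-0.03,0,0,0,255],[0.077,0.104,-0.03,0,0,0,255]]]'
python3 - <<'E'
from h import *
o=bot.get_obs();print({k:np.round(o[k],4) for k in("clock","eef_pos","tool_rot","ft_force","grip_width","joint_pos")},bot.tip_extent)
cv2.imwrite("pics/s1.png",cv2.resize(bot.camera("side")[60:260,195:395],(600,600)))
E
```

```text
clock: 0.93
eef_pos: [0.4333, -0.1553, 0.2391]
tool_rot: [1.0, 0.001, -0.0, -0.0]
ft_force: [1.0, -1.7, -0.1]
grip_width: 0.0001
clock: 1.43
eef_pos: [0.5073, -0.0523, 0.2052]
tool_rot: [1.0, 0.002, -0.004, -0.0]
ft_force: [-1.4, 0.1, -1.4]
grip_width: 0.0001
{'clock': np.float64(1.4333), 'eef_pos': array([ 0.5073, -0.0523,  0.2052]), 'tool_rot': array([ 1.0e+00,  1.9e-03, -3.8e-03, -3.0e-04]), 'ft_force': array([-1.4362,  0.1403, -1.3883]), 'grip_width': np.float64(0.0001), 'joint_pos': array([-1.0260e-01,  2.8350e-01, -2.7700e-02,  1.2673e+00, -2.0000e-04,
        3.0353e+00])} 0.008
```

View pics/s1.png

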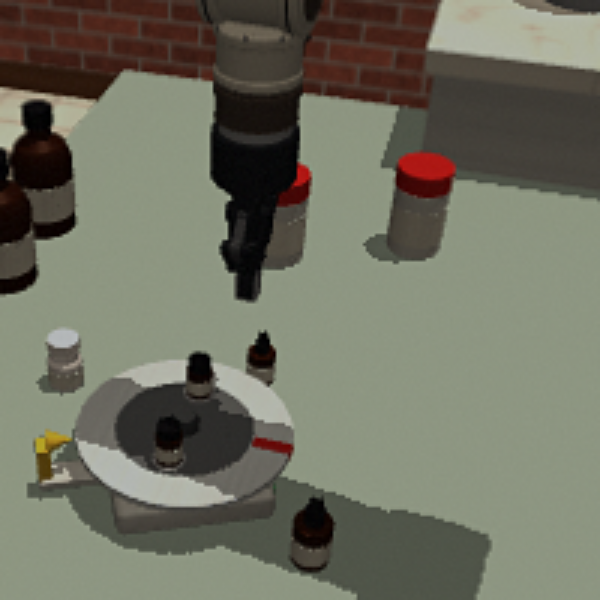

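The view shows the finger above and robot-side of vial_a, with nothing disturbed. I'll lower it beside the vial.

```bash
python3 -m jog '[[[0,0,-0.03,0,0,0,255],[0,0,-0.06,0,0,0,255],[0,0,-0.09,0,0,0,255],[0,0,-0.11,0,0,0,255],[0,0,-0.118,0,0,0,255],[0,0,-0.118,0,0,0,255],[0,0,-0.118,0,0,0,255]]]'
python3 - <<'E'
from h import *
cv2.imwrite("pics/s2.png",cv2.resize(bot.camera("side")[110:260,195:345],(600,600)))
E
```

```text
clock: 2.07
eef_pos: [0.5099, -0.0541, 0.0923]
tool_rot: [1.0, 0.0, 0.0, 0.0]
ft_force: [-0.8, 0.4, -0.6]
grip_width: 0.0
```

View pics/s2.png

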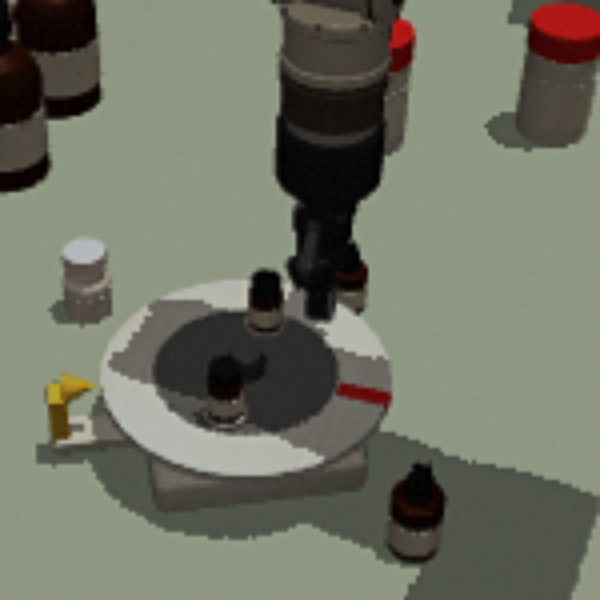

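```bash
python3 -m jog '[[[0.005,0,0,0,0,0,255],[0.011,0,0,0,0,0,255],[0.015,0,0,0,0,0,255],[0.019,0,0,0,0,0,255],[0.024,0,0,0,0,0,255],[0.03,0,0,0,0,0,255],[0.0365,0,0,0,0,0,255],[0.043,0,0,0,0,0,255],[0.03,0,0,0,0,0,255],[0.015,0,0.03,0,0,0,255]]]'
python3 -m jog '[[[-0.01,0,0.04,0,0,0,255],[-0.03,0,0.08,0,0,0,255]]]'
cat > look.py <<'E'
from h import *
C=np.array([0.5503,-0.0006]);PA=26.06
def mark():
    t=bot.get_obs()["clock"];a=bot.camera("top");b=bot.camera("side");out=[]
    for n,im,t in(("top",a,t),("side",b,t+.05)):
        H,S,V=cv2.split(cv2.cvtColor(im,cv2.COLOR_BGR2HSV))
        m=(((H<8)|(H>172))&(S>130)&(V>60)).astype(np.uint8)
        k=cv2.fillConvexPoly(np.zeros_like(m),cv2.convexHull(np.array([proj(n,[C[0]+.114*np.cos(q),C[1]+.114*np.sin(q),.064]) for q in np.arange(0,6.28,.2)],np.float32)).astype(np.int32),1)
        ys,xs=np.nonzero(m*k)
        if len(xs)<8: continue
        P=onz(n,xs.mean(),ys.mean(),.064)[:2]-C
        out.append((n,round(float(t),3),round(float(np.hypot(*P)),4),round(float(np.degrees(np.arctan2(P[1],P[0])))-PA,1),len(xs)))
    return out
if __name__=="__main__":
    for r in mark(): print(r)
E
python3 look.py
```

```text
clock: 2.95
eef_pos: [0.5217, -0.053, 0.1161]
tool_rot: [1.0, 0.001, -0.005, -0.001]
ft_force: [-0.5, -0.3, -1.0]
grip_width: 0.0001
clock: 3.12
eef_pos: [0.496, -0.0533, 0.199]
tool_rot: [1.0, 0.001, -0.001, -0.0]
ft_force: [1.4, -0.6, 0.5]
grip_width: 0.0002
('side', 3.167, 0.0897, -138.3, 35)
```

```bash
python3 -m jog '[[[-0.01,0.015,0,0,0,7,255],[-0.025,0.035,0,0,0,14,255],[-0.035,0.052,0,0,0,20,255],[-0.035,0.052,-0.03,0,0,20,255],[-0.035,0.052,-0.06,0,0,20,255],[-0.035,0.052,-0.08,0,0,20,255],[-0.035,0.052,-0.09,0,0,20,255],[-0.035,0.052,-0.09,0,0,20,255]]]'
python3 look.py
```

```text
clock: 3.88
eef_pos: [0.4588, -0.0013, 0.1055]
tool_rot: [0.985, 0.175, -0.003, -0.001]
ft_force: [0.3, 1.2, -0.5]
grip_width: 0.0002
('top', 3.883, 0.0923, -70.2, 44)
('side', 3.933, 0.0912, -65.0, 38)
```

The disc spins free at about 1.67 rad/s. I'll wait and time it.

```bash
for i in 1 2 3 4; do python3 -m jog '[[[0,0,0,0,0,0,255],[0,0,0,0,0,0,255],[0,0,0,0,0,0,255],[0,0,0,0,0,0,255],[0,0,0,0,0,0,255],[0,0,0,0,0,0,255],[0,0,0,0,0,0,255],[0,0,0,0,0,0,255],[0,0,0,0,0,0,255],[0,0,0,0,0,0,255]]]' | grep -E "eef|ft"; python3 look.py; done
```

```text
eef_pos: [0.4608, -0.0014, 0.1086]
ft_force: [0.9, 0.9, 0.6]
('top', 4.817, 0.0913, 14.9, 44)
('side', 4.867, 0.0937, 19.7, 46)
eef_pos: [0.4608, -0.0015, 0.1086]
ft_force: [-0.6, -0.4, 0.2]
('top', 5.75, 0.1045, 96.9, 9)
('side', 5.8, 0.0909, 101.5, 55)
eef_pos: [0.4608, -0.0014, 0.1086]
ft_force: [-0.2, 0.8, 0.5]
('side', 6.733, 0.0818, -179.2, 16)
eef_pos: [0.4608, -0.0015, 0.1086]
ft_force: [0.2, -0.8, 0.4]
('top', 7.617, 0.0917, -107.1, 43)
('side', 7.667, 0.0889, -102.6, 32)
```

```bash
python3 -m jog '[[[0,0,-0.006,0,0,0,255],[0,0,-0.012,0,0,0,255],[0,0,-0.018,0,0,0,255],[0,0,-0.023,0,0,0,255],[0,0,-0.026,0,0,0,255],[0,0,-0.028,0,0,0,255],[0,0,-0.028,0,0,0,255],[0,0,-0.028,0,0,0,255],[0,0,-0.028,0,0,0,255],[0,0,-0.028,0,0,0,255]]]'|grep -E "eef|ft";python3 look.py
 for i in 1 2 3 4 5; do python3 -m jog '[[[0,0,0,0,0,0,255],[0,0,0,0,0,0,255],[0,0,0,0,0,0,255],[0,0,0,0,0,0,255],[0,0,0,0,0,0,255],[0,0,0,0,0,0,255],[0,0,0,0,0,0,255],[0,0,0,0,0,0,255],[0,0,0,0,0,0,255],[0,0,0,0,0,0,255]]]' | grep -E "eef|ft"; python3 look.py; done
```

```text
eef_pos: [0.4611, -0.0015, 0.0809]
ft_force: [-0.2, 0.2, 0.6]
('top', 8.55, 0.0921, -36.8, 42)
('side', 8.6, 0.0929, -32.4, 40)
eef_pos: [0.4608, -0.0015, 0.0806]
ft_force: [-0.1, -0.4, -0.5]
('top', 9.483, 0.0909, 30.2, 44)
('side', 9.533, 0.0943, 33.8, 50)
eef_pos: [0.4608, -0.0015, 0.0806]
ft_force: [0.2, -0.2, 0.2]
('top', 10.417, 0.1012, 94.1, 17)
('side', 10.467, 0.0912, 97.3, 56)
eef_pos: [0.4608, -0.0015, 0.0806]
ft_force: [-0.8, 0.5, -0.5]
('side', 11.4, 0.0892, -202.4, 26)
eef_pos: [0.4608, -0.0014, 0.0806]
ft_force: [0.0, 0.2, -0.9]
('top', 12.283, 0.0928, -146.1, 39)
('side', 12.333, 0.0895, -143.0, 35)
eef_pos: [0.4608, -0.0014, 0.0806]
ft_force: [-0.5, -0.0, 0.3]
('top', 13.217, 0.0915, -92.8, 43)
('side', 13.267, 0.0898, -89.5, 35)
```

```bash
python3 -m jog '[[[0,0,0,0,0,0,255],[0,0,0,0,0,0,255],[0,0,0,0,0,0,255],[0,0,0,0,0,0,255],[0,0,0,0,0,0,255],[0,0,0,0,0,0,255],[0,0,0,0,0,0,255],[0,0,0,0,0,0,255],[0,0,0,0,0,0,255]]]' | grep -E "clock|eef|ft"; python3 look.py
```

```text
clock: 14.07
eef_pos: [0.4608, -0.0014, 0.0806]
ft_force: [1.2, 0.7, -0.7]
('top', 14.067, 0.0928, -47.4, 42)
('side', 14.117, 0.0927, -44.1, 39)
```

```bash
python3 -m jog '[[[0,0,-0.001,0,0,0,255],[0,0,-0.002,0,0,0,255],[0,0,-0.003,0,0,0,255],[0,0,-0.004,0,0,0,255],[0,0,-0.005,0,0,0,255],[0,0,-0.005,0,0,0,255],[0,0,-0.005,0,0,0,255],[0,0,-0.005,0,0,0,255],[0,0,-0.0105,0,0,0,255],[0,0,-0.0135,0,0,0,255]]]'
python3 -m jog '[[[0,0,0,0,0,0,255],[0,0,0,0,0,0,255],[0,0,0,0,0,0,255]]]'
python3 look.py; python3 look.py
```

```text
clock: 15.0
eef_pos: [0.4617, -0.0015, 0.0673]
tool_rot: [0.985, 0.174, 0.001, 0.0]
ft_force: [-0.4, -0.1, 6.8]
grip_width: 0.0006
clock: 15.25
eef_pos: [0.4617, -0.0014, 0.0677]
tool_rot: [0.985, 0.174, 0.001, 0.0]
ft_force: [-0.2, 0.1, 5.9]
grip_width: -0.0002
('top', 15.25, 0.0918, -5.4, 45)
('side', 15.3, 0.0924, -3.4, 41)
('top', 15.35, 0.0918, -5.4, 45)
('side', 15.4, 0.0926, -3.3, 40)
```

It is stopped and held at 6 N. The mark sits about 3–5° short, so I'll check the pointer angle independently before releasing.

```bash
python3 - <<'E'
from h import *
C=np.array([0.5503,-0.0006])
ims={n:bot.camera(n) for n in("top","side")}
rays={}
for n,im in ims.items():
    H,S,V=cv2.split(cv2.cvtColor(im,cv2.COLOR_BGR2HSV))
    y=((H>18)&(H<35)&(S>150)&(V>60)).astype(np.uint8)
    u0,v0=proj(n,[.66,.055,.065]);k=np.zeros_like(y);u0=int(u0);v0=int(v0)
    k[v0-16:v0+16,u0-22:u0+22]=y[v0-16:v0+16,u0-22:u0+22]
    ys,xs=np.nonzero(k);print(n,len(xs),xs.mean(),ys.mean())
    # pixel nearest the axis (cone tip)
    ax=np.array(proj(n,[*C,.064]));i=np.argmin((xs-ax[0])**2+(ys-ax[1])**2)
    P=onz(n,xs[i],ys[i],.064)[:2]-C;print(" tip",xs[i],ys[i],np.hypot(*P),np.degrees(np.arctan2(P[1],P[0])))
    for a in (22,24,26,28,30):
        t=np.radians(a);print(a,np.round(proj(n,[C[0]+.114*np.cos(t),C[1]+.114*np.sin(t),.064]),1),end=' ')
    print()
    e=cv2.resize(im[v0-35:v0+65,u0-30:u0+70],(400,400),interpolation=cv2.INTER_CUBIC);rays[n]=e
cv2.imwrite("pics/p.png",np.hstack(list(rays.values())))
E
```

```text
top 45 228.73333333333332 162.93333333333334
 tip 231 168 0.12013755160033754 26.576222113991772
22 [234.6 168.5] 24 [233.4 169. ] 26 [232.2 169.6] 28 [231.1 170.2] 30 [229.9 170.8] 
side 88 210.5340909090909 210.1590909090909
 tip 218 206 0.11715889177163083 26.186739849215865
22 [218.9 204. ] 24 [219.  204.9] 26 [219.  205.8] 28 [219.2 206.7] 30 [219.4 207.6]
```

View pics/p.png

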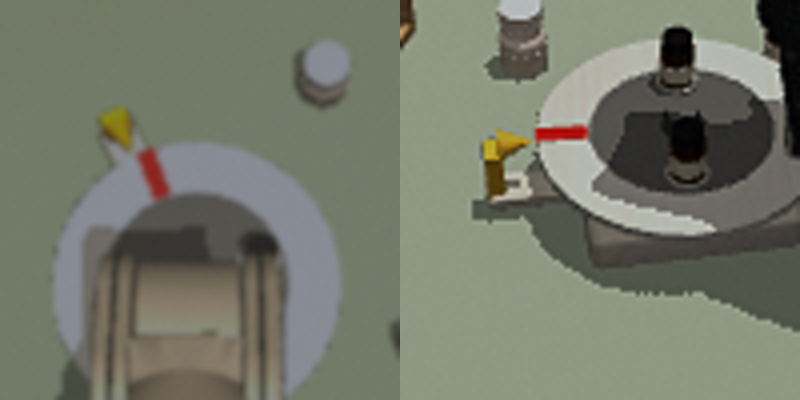

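Both views put the pointer at 26.2–26.6°. The mark is about 4° short (roughly 7 mm), which is inside the 14 mm tolerance. I'll let go straight up.

```bash
python3 -m jog '[[[0,0,0.002,0,0,0,255],[0,0,0.004,0,0,0,255],[0,0,0.006,0,0,0,255],[0,0,0.01,0,0,0,255],[0,0,0.02,0,0,0,255],[0,0,0.04,0,0,0,255],[0,0,0.065,0,0,0,255],[0,0,0.09,0,0,0,255],[0,0,0.1,0,0,0,255],[0,0,0.1,0,0,0,255]]]'
python3 look.py; python3 -m jog '[[[0,0,0.03,0,0,0,255],[-0.03,0,0.06,0,0,0,255],[-0.06,0,0.06,0,0,0,255],[-0.06,0,0.06,0,0,0,255],[-0.06,0,0.06,0,0,0,255],[-0.06,0,0.06,0,0,0,255]]]' |grep -E "eef|clock"; python3 look.py
python3 - <<'E'
from h import *
C=np.array([.5503,-.0006])
t=np.radians(26.3);I=C+.1*np.array([np.cos(t),np.sin(t)])
from look import mark
for r in mark():
    a=np.radians(r[3]+26.06);print(r[0],"dist mm",1000*np.linalg.norm(C+.1*np.array([np.cos(a),np.sin(a)])-I))
cv2.imwrite("pics/t9.png",bot.camera("top"))
E
```

```text
clock: 16.38
eef_pos: [0.4622, -0.0015, 0.1695]
tool_rot: [0.985, 0.174, 0.002, 0.0]
ft_force: [-0.2, 0.3, -0.1]
grip_width: 0.0002
('top', 16.383, 0.0921, -5.5, 44)
('side', 16.433, 0.0938, -5.4, 42)
clock: 16.98
eef_pos: [0.4004, -0.0014, 0.2259]
('top', 16.983, 0.0921, -5.5, 44)
('side', 17.033, 0.0938, -5.4, 42)
top dist mm 10.014000986569691
side dist mm 9.839683185229893
```

View pics/t9.png

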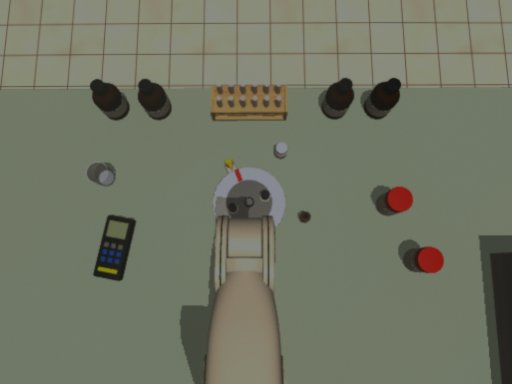

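Both views now put the mark about 10 mm short of the index. That is inside 14 mm but only just. I'll set the fingertip back on the rim with the mark near the pointer, turn the disc on by about 5°, and let go again.

```bash
python3 -m jog '[[[0.03,0,-0.01,0,0,0,255],[0.06,0,-0.03,0,0,0,255],[0.061,0,-0.065,0,0,0,255],[0.061,0,-0.1,0,0,0,255],[0.061,0,-0.13,0,0,0,255],[0.061,0,-0.143,0,0,0,255],[0.061,0,-0.145,0,0,0,255],[0.061,0,-0.145,0,0,0,255]]]' |grep -E "eef|ft"
python3 -m jog '[[[0,0,-0.004,0,0,0,255],[0,0,-0.008,0,0,0,255],[0,0,-0.011,0,0,0,255],[0,0,-0.014,0,0,0,255],[0,0,-0.014,0,0,0,255]]]' |grep -E "eef|ft"
python3 -m jog '[[[0,-0.001,0,0,0,0,255],[0,-0.002,0,0,0,0,255],[0,-0.003,0,0,0,0,255],[0,-0.004,0,0,0,0,255],[0,-0.005,0,0,0,0,255],[0,-0.006,0,0,0,0,255],[0,-0.007,0,0,0,0,255],[0,-0.008,0,0,0,0,255],[0,-0.0085,0,0,0,0,255],[0,-0.0085,0,0,0,0,255]]]' |grep -E "eef|ft"
python3 -m jog '[[[0,-0.0,0,0,0,0,255],[0,0,0,0,0,0,255],[0,0,0,0,0,0,255]]]' |grep -E "eef|ft"; python3 look.py
```

```text
eef_pos: [0.4612, -0.0014, 0.0809]
ft_force: [-0.0, -0.1, -0.0]
eef_pos: [0.4629, -0.0014, 0.0688]
ft_force: [0.6, 0.5, 5.0]
eef_pos: [0.4629, -0.0101, 0.0686]
ft_force: [2.0, 0.4, 5.2]
eef_pos: [0.4629, -0.01, 0.0685]
ft_force: [2.6, 1.1, 4.7]
('top', 19.4, 0.0914, 0.2, 41)
('side', 19.45, 0.0938, 1.6, 45)
```

Centred. I'll release vertically and check.

```bash
python3 -m jog '[[[0,0,0.001,0,0,0,255],[0,0,0.002,0,0,0,255],[0,0,0.003,0,0,0,255],[0,0,0.004,0,0,0,255],[0,0,0.006,0,0,0,255],[0,0,0.01,0,0,0,255],[0,0,0.03,0,0,0,255],[0,0,0.06,0,0,0,255],[0,0,0.09,0,0,0,255],[0,0,0.12,0,0,0,255]]]'|grep -E "eef|ft"
python3 look.py; python3 -m jog '[[[-0.02,0,0.02,0,0,0,255],[-0.05,0,0.04,0,0,0,255],[-0.08,0,0.05,0,0,0,255],[-0.12,0,0.05,0,0,0,255],[-0.12,0,0.05,0,0,0,255],[-0.12,0,0.05,0,0,0,255]]]' |grep -E "eef|clock"; python3 look.py
python3 - <<'E'
from h import *
a=bot.camera("side");b=cv2.imread("pics/s0.png")
cv2.imwrite("pics/s9.png",a)
E
```

```text
eef_pos: [0.4601, -0.01, 0.1885]
ft_force: [1.2, -0.7, -0.5]
('top', 20.333, 0.0915, -0.2, 46)
('side', 20.383, 0.0939, -0.0, 46)
clock: 20.93
eef_pos: [0.3389, -0.0099, 0.2373]
('top', 20.933, 0.092, -0.4, 44)
('side', 20.983, 0.0939, -0.0, 46)
```

View pics/s9.png

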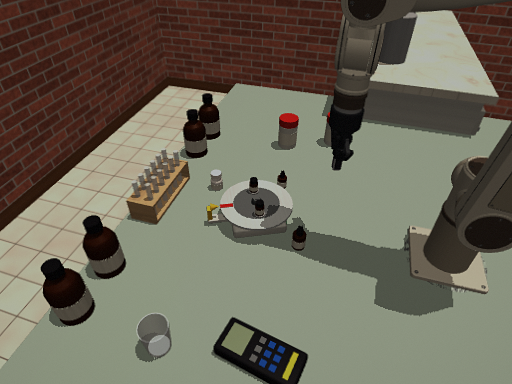

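The mark (226,206) now stands in front of the pointer (211,210), nothing touches the disc, and the bystanders are in their starting places. I'll hand in.

```bash
python3 -c "
from workcell import bot
print(bot.job_done())"
```

```text
the job is handed in; nothing more can be done
None
```

I flicked the turntable by pushing vial_a with closed fingertips, and it spun on by itself anticlockwise at about 1.67 rad/s. The mark went by the pointer twice with nothing touching the disc. On the third approach I braked it on the rim face with about 6 N, pressing the spindle down about 4–5 mm (stop at 14 mm).

- **Braking and correction:** the brake stopped the mark short of the pointer. While I held it, the two views read 3.4° and 5.4° short. After release both read about 5.4° (about 10 mm), inside the 14 mm limit but with little margin. I put the fingertip back on the rim, turned the disc on by about 5°, and let go straight up. This correction was a second touch after the brake, with the mark near the pointer throughout.
- **Last checks:** at 21 s of the 70 s allowed, the mark was within 0.4° of the pointer in both views, under 1 mm. Over the last 0.6 s it read the same to within 0.2°, and the finger was well clear. By eye in the last side picture the bystanders stand upright where they were. One jar is partly hidden by the arm there, but both jars were in place in the top picture taken before the correction. I did not measure their shifts in numbers.

The job is handed in; it reported no verdict.

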